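# Centre the flask on the balance pan and tare

### The job

The empty conical flask stands off-centre on the small round pan of the balance and hangs over its edge, which spoils the weighing. Nudge it low on its body with light taps of the fingertips, neither gripping nor lifting it nor leaning on the pan, until it stands upright in the middle of the pan, within about 5 mm, an even rim of steel showing all round. Only then press the long tare bar on the balance's front deck fully down and let it spring back, without pressing the round power button or disturbing the glassware and the mug around.

Things in the scene. Friction and masses are not known exactly. Their poses are not given: they have to be found in the camera images.
- flask: Empty clear-glass conical (Erlenmeyer) flask, loose, about 90 g, 125 mm tall. Its outside is round: 34 mm radius over the lowest 12 mm, then a cone that narrows to 13 mm radius at 90 mm up, then a neck of 12 mm radius with a lip of 15 mm. Origin at the centre of its underside, z up along its axis. It slides on the steel pan if pushed near the foot (5 to 20 mm up) and tips over if pushed at the neck.
- balance: Compact laboratory balance that stands firm on the worktop: a white housing 205 mm deep (x) by 150 mm wide (y), its rear part 46 mm high, with a grey control deck in front that slopes down towards its front edge. Origin at the centre of its underside; its x axis points from the front (deck) to the back (pan), y to its left seen from the front, z up.
- pan_center (a point): Centre of the top face of the balance's pan: a round steel disc of 42 mm radius, 4 mm thick, 66 mm above the worktop and 16 mm clear above the housing. It rests on a springy stalk and leans up to about 3 degrees towards a load that is off-centre.
- tare (a joint): Travel of the tare bar, m: 0 up, grows to 0.004 fully down; about 4 N press it home, it springs back. It counts as pressed from 0.003.
- tare_top (a point): Centre of the top of the tare bar: a long grey bar button, 44 mm wide across the balance (its y) and 18 mm deep, on the right half of the deck, standing 7 mm out of it. The point moves with the bar; its z axis is the deck's normal, tilted 0.18 rad from vertical to the front; the bar is pressed against that axis.
- power (a joint): Travel of the power button, m: 0 up, grows to 0.003 when pressed. Not to be pressed.
- power_top (a point): Centre of the top of the power button: a round button of 12 mm diameter at the left end of the deck, 107 mm from the tare bar's centre, standing 4 mm out of the deck. The dark display lies between the two.
- vial: Bystander: small clear screw-cap vial, 19 mm diameter, 56 mm tall, standing to the right behind the balance; origin at the centre of its underside.
- beaker_small: Bystander: glass beaker, 78 mm wide, 94 mm tall, standing behind the balance; origin at the centre of its underside.
- cup: Bystander: white mug, 92 mm wide, 127 mm over the handle, 95 mm tall, standing behind the balance to the left; origin at the centre of its underside.
- pan: The pan itself (see pan_center); origin on its axis, 16 mm below its top face.
Mind the look-alikes: they are no part of the job. What is shaped like the flask but blue or pink is not meant.

How it is judged:
By the outcome, as a careful person would: the job done as asked, in the order asked, and still so for the second after the job is handed in, with the robot touching nothing.
It also fails if it takes over 64 s, if anything falls off the work surface, if the arm or the gripper's body presses on something with over 40 N, if the wrist force passes 120 N, or if a joint passes its speed limit or range.

### The arm

A 7-joint arm with a two-finger parallel gripper is mounted at the origin on a cart in front of the work surface, level with it; the furniture and walls round the work are solid. World frame = base frame: x ahead of the robot, y to its left, z up, the work surface at z = 0. Lengths are in m, angles in rad, forces in N, time in s.
With the tool pointing down it reaches from about 0.425 to 0.925 m from the base axis. Payload 6.8 kg.
Tool frame: the origin (TCP) lies midway between the tips of the shut fingers; the grasp point (between the pads) lies 19 mm behind it; z points along the fingers, y is the direction in which the jaws open and shut (so a half turn about z gives the same grasp; the last joint's range is limited). The gripper opens to 85 mm and grips with 20 to 120 N. Pads are 22 mm wide; open, the fingers measure 114 mm over their backs; the gripper's body (76 mm by 85 mm) begins 54 mm behind the grasp point. The pads swing forward as they close: fully open they stand 13 mm farther back than shut.
Start: joints at [1.162, 0.477, 0.022, 1.555, -0.011, 1.109, -0.083], TCP at [0.2, -0.645, 0.231] pointing down, gripper open.
Joint ranges: [-2.96, 2.96], [-0.34, 2.1], [-1.41, 1.46], [0.24, 2.44], [-1.37, 4.51], [0.17, 1.92], [-2.96, 2.96]. Speed limits (rad/s): [2.39, 2.39, 3.14, 3.14, 3.14, 3.14, 3.14].

### API

Orientations are given as a unit quaternion [w, x, y, z].
In Python, from station import bot gives the robot as it stands. The module is installed in compiled form; this text tells all that it offers.
- The arm moves only by the tool play_rows, never from a script. Its argument "motion" is a list of rows, each a list of 2 entries, a list of its own where there are three numbers: the shift along the tool's x, y, z as a fraction of full scale, then the turn, a rotation vector about the tool's x, y, z as a fraction of full scale. In form: [[[tx, ty, tz], [rx, ry, rz]], ...]. A call has 1 to 8 rows; each row is the pose to reach, as a shift and turn from the pose measured when the call began, along the tool's axes at that moment, turning the shorter way round; what a row does not reach only later rows make up. Full scale, the value 1, is 400 mm for a shift and 360 degrees for a turn. A row lasts 1/10 s, in which the tool goes at most 50 mm and 8.59 degrees, less where a joint would pass 70% of its speed; a pose out of reach is approached as far as the arm can. A call with a number of a shift or a turn outside -1 to 1 is refused whole. A call with a gripper value outside its range is refused whole. "fingers" is the finger opening in mm, from 0 to 85.4, set as the call begins (left out, the last holds). The fingers move at their own pace and stop on an object; "grip_force" is the grip in N (left out, the last holds). Time passes only in rows, so rows that repeat a pose let the fingers close. It gives the time, the measured TCP pose, the force and the opening at its end, in the units of the state.
- bot.get_obs(): the state, without advancing time (a new reading comes with each control period).
- bot.read_camera(name): name is "scene" or "top" or "wrist"; returns a dict with "pixels" (420x560x3 uint8, red, green, blue), "range_z" (420x560 float32, m along the optical axis (not along the pixel's ray), 0 where there is no reading), "fovy" (degrees; the focal length in pixels is half the picture's height over the tangent of half this angle, whatever the lens; pixels are square), "cx", "cy" (the principal point, pixels), "pose" (4x4, takes a point from camera to world coordinates). Camera axes: x right, y down, z forward; pixel columns grow to the right and rows downward; lengths in m; the calibration is good to about 2 mm. A picture is of the moment at which its call begins.
- bot.hand_in(): hands the job in, once; it reports no verdict.
The state is a dict: "t": time; "q": joint angles; "joint_vel": joint speeds; "joint_torque": joint torques, N m; "eef_pos": TCP position; "tool_rot": TCP orientation; "contact_force": force on the tool from outside, world axes, zero at the start; "torque": the same for the moment, N m; "gripper_width": opening from 0.0 (shut) to 1.0 (fully open).
Only numpy, scipy, OpenCV 4.12 (cv2) and the standard library are available. Lean on these libraries where they do the work, as an engineer would, in place of code of your own. Each camera call takes 0.05 s, during which the arm holds its last target.

## Working session

There is one attempt and no reset: what is moved stays moved. The work goes in short steps, Python scripts to look and compute and a tool call to move; the robot and the scene stay as the last step left them, time stands still between calls to the robot, and variables do not carry over. Pictures are saved under pics/ and viewed, and the job is handed in when it is done.

Besides the shell and the picture viewer there is one more tool, called after "Emit:" as name(argument=value, ...), one argument or row to a line, values as JSON. play_rows: Moves the arm, as the interface text tells. Shift numbers are shares of 400 mm and turn numbers shares of 360 degrees, none past 1 either way. Its arguments: {"type":"object","properties":{"motion":{"type":"array"},"fingers":{"type":"number"},"grip_force":{"type":"number"}},"required":["motion"]}

```bash
mkdir -p pics; cat > h.py <<'E'
import numpy as np, cv2
from station import bot
def cam(n):
    c=bot.read_camera(n); c['f']=c['pixels'].shape[0]/2/np.tan(np.radians(c['fovy'])/2); return c
def save(c,fn,s=1.0,crop=None):
    p=c['pixels']
    if crop: p=p[crop[1]:crop[3],crop[0]:crop[2]]
    if s!=1: p=cv2.resize(p,None,fx=s,fy=s,interpolation=cv2.INTER_CUBIC)
    cv2.imwrite('pics/'+fn,p[:,:,::-1])
def xyz(c):
    z=c['range_z'];v,u=np.mgrid[:z.shape[0],:z.shape[1]]
    P=np.stack([(u-c['cx'])/c['f']*z,(v-c['cy'])/c['f']*z,z],-1)
    return P@c['pose'][:3,:3].T+c['pose'][:3,3]
def ray(c,u,v,h):
    d=c['pose'][:3,:3]@np.array([(u-c['cx'])/c['f'],(v-c['cy'])/c['f'],1]);o=c['pose'][:3,3]
    return o+d*(h-o[2])/d[2]
def proj(c,p):
    q=c['pose'][:3,:3].T@(np.array(p)-c['pose'][:3,3]); return c['cx']+c['f']*q[0]/q[2],c['cy']+c['f']*q[1]/q[2]
E
python3 - <<'E'
from h import *
for n in ['scene','top','wrist']:
    c=cam(n); save(c,n+'0.png'); print(n,c['fovy'],c['f'],c['cx'],c['cy']);print(c['pose'].round(3))
print(bot.get_obs())
E
```

```text
scene 54.740538516117454 405.64611356641683 276.0364276110234 206.73160247523555
[[ 0.589 -0.388  0.709  0.002]
 [-0.808 -0.287  0.514 -0.29 ]
 [ 0.004 -0.876 -0.482  0.492]
 [ 0.     0.     0.     1.   ]]
top 49.23253334614742 458.335943992332 277.2111892710059 213.3329149714562
[[-0.013 -0.98   0.197  0.468]
 [-1.     0.018  0.019  0.125]
 [-0.022 -0.196 -0.98   0.896]
 [ 0.     0.     0.     1.   ]]
wrist 67.65797510334905 313.3511957500695 283.66748937112214 209.8186267977754
[[ 0.297 -0.903 -0.31   0.28 ]
 [-0.955 -0.281 -0.095 -0.62 ]
 [-0.002  0.324 -0.946  0.373]
 [ 0.     0.     0.     1.   ]]
{'t': 0.15, 'q': array([ 1.161884  ,  0.47759459,  0.022367  ,  1.55618552, -0.01148953,
        1.10930595, -0.08310622]), 'joint_vel': array([-6.94404886e-05, -1.79317087e-03, -6.19023826e-04, -3.69380234e-03,
        1.65974427e-03,  2.83896533e-04,  1.44219014e-03]), 'joint_torque': array([ 2.26919597e-03, -5.96930301e+01,  1.60992935e+00, -2.81493974e+01,
        1.26449854e-02,  6.54230462e-03,  6.74935308e-06]), 'eef_pos': array([ 0.19985032, -0.64427579,  0.23057634]), 'tool_rot': array([-6.63985120e-04,  9.88710177e-01,  1.49838982e-01, -1.57734407e-04]), 'contact_force': array([-0.6710445 ,  0.8639412 , -0.47931903]), 'torque': array([-0.07200904,  0.01317157,  0.03106225]), 'gripper_width': 1.0027661277854407}
```

View pics/scene0.png

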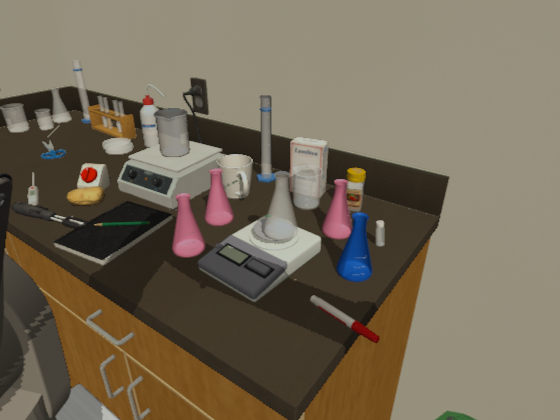

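View pics/top0.png

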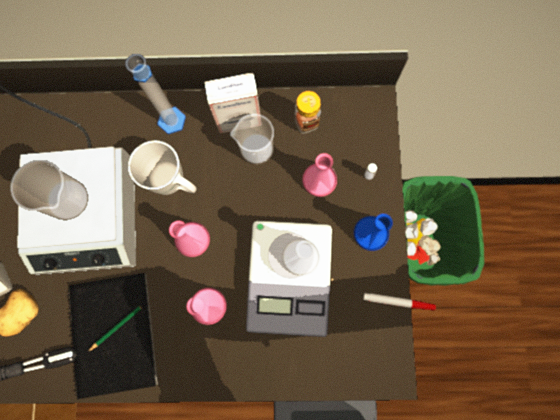

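```bash
python3 - <<'E'
from h import *
c=cam('top'); save(c,'t1.png',6,(235,210,345,310))
s=cam('scene'); save(s,'s1.png',4,(190,160,380,300))
P=xyz(c)
for u,v in [(260,227),(322,230),(260,285),(322,285),(300,285),(275,305),(310,307),(253,298),(248,335),(328,335),(251,220),(332,224),(300,247),(298,262),(282,255),(320,255),(370,165),(371,230),(318,180),(185,240)]:
    print(u,v,P[v,u].round(4))
E
```

```text
260 227 [0.6133 0.1747 0.0453]
322 230 [0.6055 0.0583 0.0456]
260 285 [0.5051 0.1752 0.047 ]
322 285 [0.5034 0.0619 0.0488]
300 285 [0.504  0.102  0.0491]
275 305 [0.4688 0.1483 0.043 ]
310 307 [0.4644 0.0849 0.0508]
253 298 [0.4819 0.1886 0.0407]
248 335 [0.4138 0.2012 0.0022]
328 335 [0.412  0.0501 0.0022]
251 220 [0.6351 0.195  0.0016]
332 224 [0.4682 0.1253 0.8963]
300 247 [0.5712 0.101  0.0689]
298 262 [0.5375 0.1069 0.141 ]
282 255 [0.5563 0.1337 0.0775]
320 255 [0.5587 0.0635 0.0453]
370 165 [ 0.7269 -0.0357  0.0577]
371 230 [ 0.5981 -0.0264  0.082 ]
318 180 [0.6966 0.0644 0.0677]
185 240 [0.5847 0.3064 0.0884]
```

View pics/t1.png

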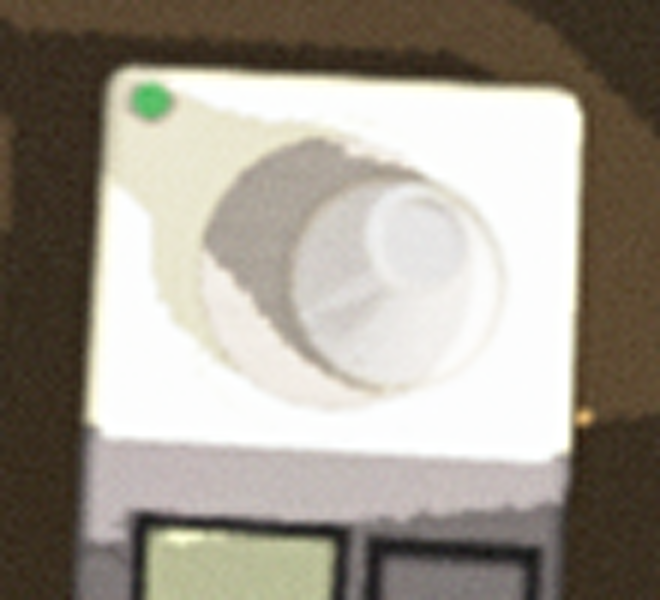

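View pics/s1.png

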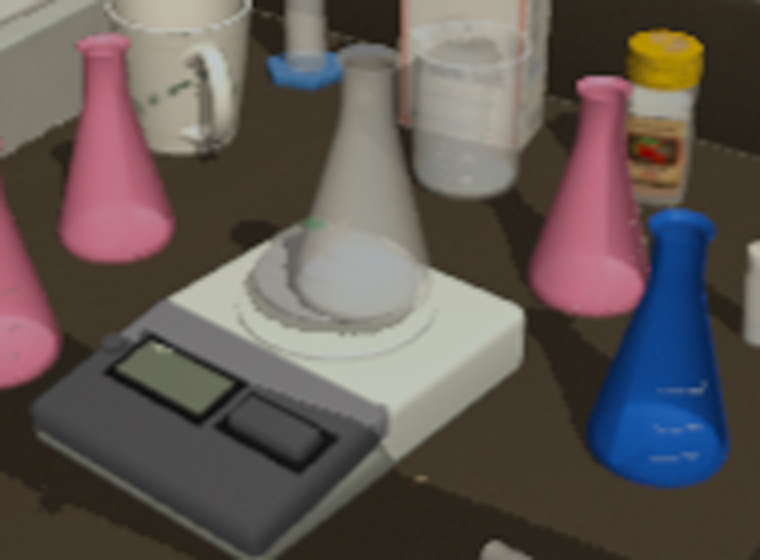

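```bash
python3 - <<'E'
from h import *
for n,b in [('top',(235,210,345,310)),('scene',(190,160,380,300))]:
    c=cam(n); P=xyz(c); u0,v0,u1,v1=b
    z=P[v0:v1,u0:u1,2]
    im=np.clip((z-0.03)/0.06*255,0,255).astype(np.uint8)
    cv2.imwrite('pics/z_%s.png'%n,cv2.resize(cv2.applyColorMap(im,cv2.COLORMAP_JET),None,fx=5 if n=='top' else 4,fy=5 if n=='top' else 4,interpolation=0))
    if n=='top':
        # housing outline rear top
        for v in range(222,300,6): print(v,' '.join('%3d'%(1000*P[v,u,2]) for u in range(262,326,2)))
E
```

```text
222  43  43  46  42  45  41  41  41  39  41   0   2  -1  -2   0   0   1   0   0   0   2   3  -1   0   1   0  -1   0  -1  -2   1   2
228  49  47  47  44  44  43  47  45  45  46  43  45  45  43  45  45  45  45  50  44  47  43  48  47  45  46  44  46  46  45  46  48
234  46  47  44  48  46  45  46  46  54  49  49  67  64  67  65  68  65  66  64  51  46  49  42  45  46  44  43  47  49  45  46  45
240  47  47  47  46  48  49  66  67  66  67  63  66  64  67  67  68  86  93 101 103 106 190 190  87  47  46  43  46  46  46  44  46
246  45  48  46  51  65  67  64  66  68  68  67  64  79  92 108 121 132 147 190  68  66  67  66  66 172 186 191  81  44  46  44  43
252  45  46  50  66  65  68  69  66  66  65  64  85  98 111 126 137 149 189 185  67  67  67  65  66  65 179 188 115  92  47  47  47
258  45  50  49  70  67  66  68  67  69  63  75  88 101 111 121 131 138 149 156 164 190 188 188 190 192 144 129 114  97  46  46  47
264  44  46  50  50  68  65  64  67  65  63  66  81  89  97 106 112 124 131 134 134 134 136 136 131 128 118 110  96  79  45  46  46
270  42  46  45  48  50  47  69  68  65  65  65  65  63  77  84  94  95 101 106 107 105 108 103 101  96  86  80  47  44  46  45  46
276  47  45  46  47  45  48  47  52  49  48  67  64  66  64  66  65  65  63  70  72  73  74  50  46  44  46  46  48  44  46  44  43
282  44  45  45  45  48  45  48  45  46  43  48  48  48  51  47  50  48  51  50  46  46  44  46  45  48  46  44  46  46  47  48  48
288  46  44  48  45  43  45  46  46  45  46  44  44  42  45  43  48  46  46  48  44  44  44  43  44  44  47  42  46  46  45  46  45
294  43  41  41  41  38  44  45  44  42  41  43  42  43  44  43  41  44  44  41  41  43  43  40  42  44  41  43  39  44  45  45  43
```

View pics/z_top.png

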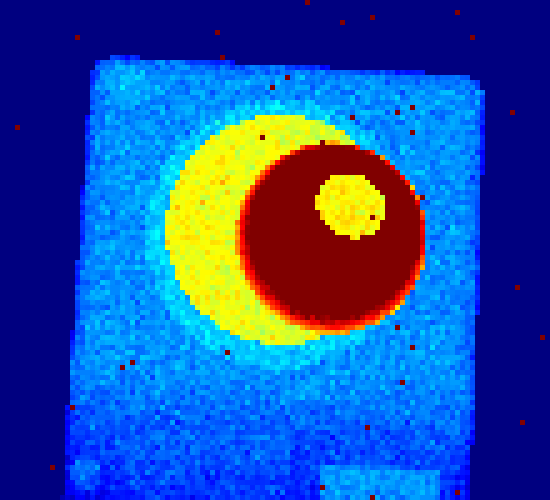

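View pics/z_scene.png

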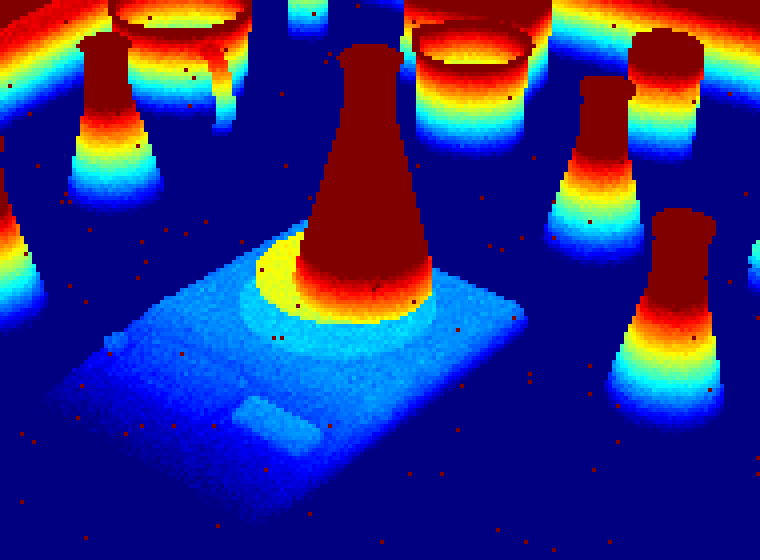

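```bash
cat > m.py <<'E'
from h import *
from scipy.optimize import least_squares
from scipy.ndimage import median_filter
def rad(z): return np.where(z<.012,.034,np.where(z<.09,.034-(z-.012)/.078*.021,np.where(z<.12,.012,.015)))
def flask(P,guess=(0.556,0.1)):
    Q=P.reshape(-1,3); d=np.hypot(Q[:,0]-guess[0],Q[:,1]-guess[1])
    Q=Q[(d<.055)&(Q[:,2]>.074)&(Q[:,2]<.15)]
    def r(p):
        z=Q[:,2]-.066; dx=Q[:,0]-p[0]-p[2]*z; dy=Q[:,1]-p[1]-p[3]*z
        return np.hypot(dx,dy)-rad(z)-p[4]
    s=least_squares(r,[*guess,0,0,0],loss='soft_l1',f_scale=.002)
    return s.x, np.median(abs(s.fun)),len(Q)
def pan(c,P,fl):
    # boundary between pan(.066) and lower, from median filtered depth
    z=median_filter(P[:,:,2],3); m=((z>.0585)&(z<.0735)).astype(np.uint8)
    H=((np.hypot(P[...,0]-.55,P[...,1]-.115)<.07))
    m=m*H
    pts=[]
    for v in range(2,m.shape[0]-2):
        for u in range(2,m.shape[1]-2):
            if m[v,u]:
                for dv,du in((0,1),(0,-1),(1,0),(-1,0)):
                    if z[v+dv,u+du]<.056 and z[v+2*dv,u+2*du]<.056: 
                        q=ray(c,u+du/2,v+dv/2,.066)
                        if np.hypot(*(q[:2]-fl))>.037: pts.append(q[:2])
    p=np.array(pts)
    s=least_squares(lambda a:np.hypot(p[:,0]-a[0],p[:,1]-a[1])-.042,[.55,.115],loss='soft_l1',f_scale=.001)
    s2=least_squares(lambda a:np.hypot(p[:,0]-a[0],p[:,1]-a[1])-a[2],[.55,.115,.042],loss='soft_l1',f_scale=.001)
    return s.x,s2.x,len(p),np.median(abs(s.fun))
def plane(P,c0,r=.042):
    Q=P.reshape(-1,3);Q=Q[(np.hypot(Q[:,0]-c0[0],Q[:,1]-c0[1])<r-.003)&(Q[:,2]>.058)&(Q[:,2]<.0735)]
    A=np.c_[Q[:,:2]-c0,np.ones(len(Q))];return np.linalg.lstsq(A,Q[:,2],rcond=None)[0]
if __name__=='__main__':
    for n in ['top','scene']:
        c=cam(n);P=xyz(c);f=flask(P);print(n,'flask',f[0].round(4),f[1].round(5),f[2])
        a=pan(c,P,f[0][:2]);print('pan',a[0].round(4),a[1].round(4),a[2:],plane(P,a[0]).round(4))
        print('offset mm',((f[0][:2]-a[0])*1000).round(1))
E
python3 m.py
```

```text
top flask [ 5.534e-01  1.001e-01 -1.920e-02 -2.360e-02 -2.000e-04] 0.00031 771
pan [0.5569 0.1179] [0.5569 0.118  0.0419] (120, np.float64(0.00030553209067042675)) [-0.0046 -0.0134  0.0672]
offset mm [ -3.5 -17.8]
scene flask [ 5.548e-01  1.004e-01 -2.420e-02 -4.160e-02 -2.000e-04] 0.00062 1090
pan [0.5552 0.1167] [0.5601 0.1126 0.0471] (53, np.float64(0.0009257418504527992)) [0.0104 0.0091 0.0665]
offset mm [ -0.5 -16.3]
```

```bash
python3 - <<'E'
from h import *
c=cam('top');P=xyz(c)
# housing edges, top rear face z~.046, via mask
z=P[:,:,2]
m=(z>.035)&(z<.055)&(abs(P[...,0]-.56)<.09)&(abs(P[...,1]-.115)<.09)
k=cv2.minAreaRect(P[m][:,:2].astype(np.float32)*1000); print(k)
# edges per x
for x in np.arange(.5,.62,.015):
    s=m&(abs(P[...,0]-x)<.004); print(x.round(3),np.percentile(P[s][:,1],[.5,99.5]).round(4))
for y in np.arange(.06,.18,.02):
    s=m&(abs(P[...,1]-y)<.004); print('y',y.round(3),P[s][:,0].max().round(4))
save(c,'t2.png',6,(240,285,340,345))
s=cam('scene')
P2=xyz(s)
b=(190,160)
for (u,v) in [(235,415),(253,398),(320,432),(300,455),(277,426),(115,340)]:
    uu,vv=b[0]+u//4,b[1]+v//4; print(uu,vv,P2[vv-1:vv+2,uu-1:uu+2].reshape(-1,3).mean(0).round(4))
E
```

```text
((543.930419921875, 119.43267822265625), (150.10308837890625, 156.3036346435547), 85.8705825805664)
0.5 [0.0486 0.1958]
0.515 [0.0481 0.196 ]
0.53 [0.0453 0.1941]
0.545 [0.0449 0.1942]
0.56 [0.0445 0.1921]
0.575 [0.0442 0.1923]
0.59 [0.0415 0.1902]
0.605 [0.041  0.1882]
y 0.06 0.6182
y 0.08 0.618
y 0.1 0.6209
y 0.12 0.6205
y 0.14 0.6232
y 0.16 0.6232
248 263 [0.4608 0.1058 0.0418]
253 259 [0.4726 0.1034 0.045 ]
270 268 [0.4702 0.0623 0.0443]
265 273 [0.456  0.0628 0.0417]
259 266 [0.4617 0.0808 0.0457]
218 245 [0.4702 0.1896 0.0427]
```

View pics/t2.png

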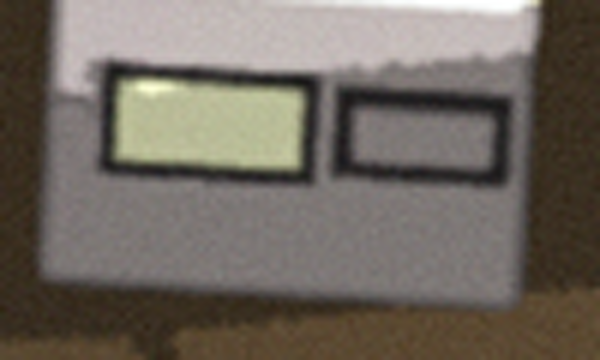

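```bash
python3 - <<'E'
import m; from m import *
c=cam('top');P=xyz(c)
Q=P.reshape(-1,3)
m.rad0=rad
def fl0(P,g):
    Q=P.reshape(-1,3); d=np.hypot(Q[:,0]-g[0],Q[:,1]-g[1]); Q=Q[(d<.055)&(Q[:,2]>.01)&(Q[:,2]<.122)]
    r=lambda p:np.hypot(Q[:,0]-p[0],Q[:,1]-p[1])-rad(Q[:,2])
    s=least_squares(r,g,loss='soft_l1',f_scale=.002);return s.x.round(4),np.median(abs(s.fun)),len(Q)
print('blue',fl0(P,(.58,-.03)),'pink',fl0(P,(.69,.065)))
# tare top: points near
R=np.array([[np.cos(-.07),-np.sin(-.07)],[np.sin(-.07),np.cos(-.07)]])
S=xyz(cam('scene'))
for n,PP in(('top',P),('scene',S)):
    q=PP.reshape(-1,3); q=q[(q[:,0]>.41)&(q[:,0]<.515)&(q[:,1]>.045)&(q[:,1]<.2)&(q[:,2]>.005)&(q[:,2]<.07)]
    b=(q[:,:2]-[.557,.118])@R
    # deck plane fit robust: z= a + s*bx
    k=(b[:,1]>-.02)&(b[:,1]<.06)&(b[:,0]<-.07)&(b[:,0]>-.12)
    co=np.polyfit(b[k,0],q[k,2],1); h=q[:,2]-np.polyval(co,b[:,0]); print(n,co,h[k].std())
    t=(h>.0042)&(b[:,0]>-.115)&(b[:,0]<-.07)&(b[:,1]<0); 
    print('tare b', np.percentile(b[t],[1,50,99],axis=0).round(4),'mid world',(R@((np.percentile(b[t],1,axis=0)+np.percentile(b[t],99,axis=0))/2)+[.557,.118]).round(4),h[t].mean(),t.sum(),'z',q[t,2].mean())
    t=(h>.0025)&(b[:,1]>.05)&(b[:,0]<-.07); print('power',b[t].mean(0),t.sum())
E
```

```text
blue (array([ 0.6044, -0.0404]), np.float64(0.00048107252131242284), 895) pink (array([0.7143, 0.0569]), np.float64(0.0004922084550747583), 910)
top [0.20549341 0.05911624] 0.0017349743794101355
tare b [[-0.0998 -0.0612]
 [-0.0917 -0.0389]
 [-0.0831 -0.0196]] mid world [0.463  0.0841] 0.006052322624490984 198 z 0.046338125201725804
power [-0.09266594  0.0637163 ] 24
scene [0.21697451 0.05974927] 0.00125128953202561
tare b [[-0.0997 -0.0629]
 [-0.0927 -0.0431]
 [-0.0833 -0.0208]] mid world [0.4628 0.0827] 0.005811400128725585 156 z 0.04558598835079644
power [-0.09322909  0.06364529] 11
```

```bash
cat > mv.py <<'E'
import numpy as np
from scipy.spatial.transform import Rotation as R
from station import bot
def pose(d_az,th,flip=False):
    """tool y (or -y) along push azimuth; lean th deg, tip forward"""
    a=np.radians(d_az);t=np.radians(th)
    d=np.array([np.cos(a),np.sin(a),0]);up=np.array([0,0,1.])
    z=np.sin(t)*d-np.cos(t)*up
    y=np.cos(t)*d+np.sin(t)*up
    if flip:y=-y
    return R.from_matrix(np.c_[np.cross(y,z),y,z])
def cur():
    o=bot.get_obs();w,x,y,z=o['tool_rot'];return o,np.array(o['eef_pos']),R.from_quat([x,y,z,w])
def rows(targets):
    o,p,r=cur()
    for (tp,tr) in targets:
        s=r.inv().apply(np.array(tp)-p)/.4; v=(r.inv()*tr).as_rotvec()/(2*np.pi)
        print([list(map(float,s.round(4))),list(map(float,v.round(4)))], 'dist mm %.0f deg %.0f'%(400*np.linalg.norm(s),360*np.linalg.norm(v)))
E
python3 - <<'E'
from mv import *
T=pose(79,22)
rows([((.43,-.22,.28),T),((.53,-.0,.25),T)])
print(cur()[0]['q'].round(2))
E
```

```text
[[0.8638, -0.8437, -0.1218], [-0.0203, 0.0806, -0.4148]] dist mm 485 deg 152
[[1.2655, -1.2949, -0.0468], [-0.0203, 0.0806, -0.4148]] dist mm 724 deg 152
[ 1.16  0.48  0.02  1.56 -0.01  1.11 -0.08]
```

Emit:
play_rows(
  motion=[
    [[0.8638,-0.8437,-0.1218],[-0.0203,0.0806,-0.4148]],
    [[0.8638,-0.8437,-0.1218],[-0.0203,0.0806,-0.4148]],
    [[0.8638,-0.8437,-0.1218],[-0.0203,0.0806,-0.4148]],
    [[0.8638,-0.8437,-0.1218],[-0.0203,0.0806,-0.4148]],
    [[0.8638,-0.8437,-0.1218],[-0.0203,0.0806,-0.4148]],
    [[0.8638,-0.8437,-0.1218],[-0.0203,0.0806,-0.4148]],
    [[0.8638,-0.8437,-0.1218],[-0.0203,0.0806,-0.4148]],
    [[0.8638,-0.8437,-0.1218],[-0.0203,0.0806,-0.4148]],
  ],
  fingers=0,
)

```text
t: 1.45
eef_pos: [0.3901, -0.293, 0.272]
tool_rot: [0.011, 0.731, 0.673, 0.111]
contact_force: [0.9, -0.2, 0.1]
gripper_width: -0.004
```

```bash
python3 - <<'E'
from mv import *
T=pose(79,22)
rows([((.535,.01,.24),T)])
print(cur()[0]['q'].round(2))
E
```

```text
[[0.7608, 0.2717, 0.2427], [-0.0111, 0.0442, -0.2266]] dist mm 337 deg 83
[ 1.04  0.13 -0.41  1.96 -0.19  1.    0.65]
```

Emit:
play_rows(
  motion=[
    [[0.7608,0.2717,0.2427],[-0.0111,0.0442,-0.2266]],
    [[0.7608,0.2717,0.2427],[-0.0111,0.0442,-0.2266]],
    [[0.7608,0.2717,0.2427],[-0.0111,0.0442,-0.2266]],
    [[0.7608,0.2717,0.2427],[-0.0111,0.0442,-0.2266]],
    [[0.7608,0.2717,0.2427],[-0.0111,0.0442,-0.2266]],
    [[0.7608,0.2717,0.2427],[-0.0111,0.0442,-0.2266]],
    [[0.7608,0.2717,0.2427],[-0.0111,0.0442,-0.2266]],
    [[0.7608,0.2717,0.2427],[-0.0111,0.0442,-0.2266]],
  ],
)

```text
t: 2.25
eef_pos: [0.5358, 0.0166, 0.2408]
tool_rot: [0.017, 0.214, 0.959, 0.184]
contact_force: [-0.5, 0.4, 0.6]
gripper_width: -0.006
```

```bash
python3 - <<'E'
from mv import *
from h import *
T=pose(79,22)
rows([((.535,.01,.24),T)])
print(cur()[0]['q'].round(2),cur()[1])
for n in ['scene','top','wrist']: save(cam(n),n+'3.png')
E
```

```text
[[-0.0052, -0.0155, -0.0041], [-0.0015, 0.0073, -0.0379]] dist mm 7 deg 14
[ 0.73  0.31 -0.79  1.92 -0.17  0.88  1.21] [0.5358014  0.01662579 0.24080825]
```

View pics/scene3.png

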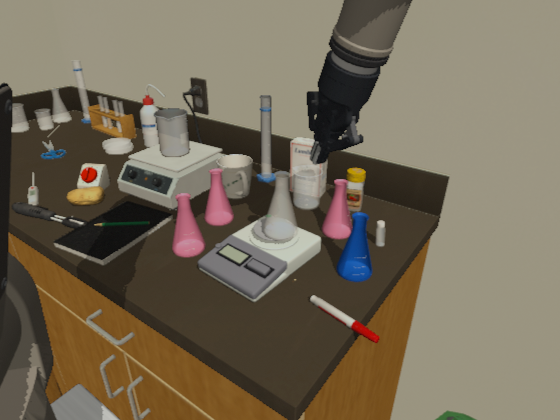

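View pics/top3.png

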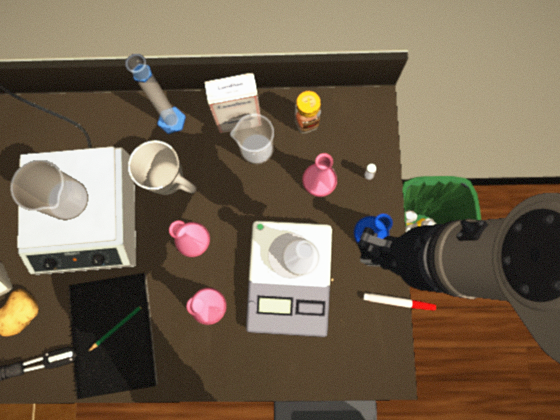

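View pics/wrist3.png

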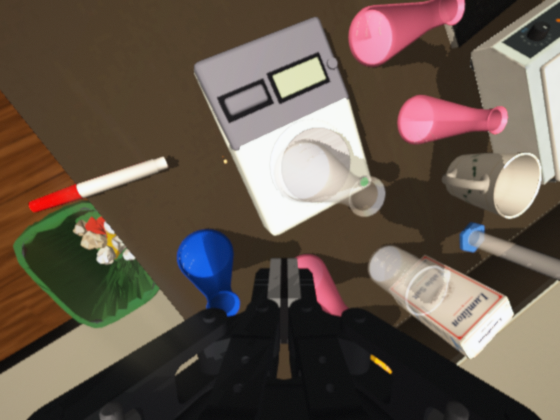

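```bash
python3 - <<'E'
from mv import *
from h import *
o,p,r=cur()
for n in ['wrist','top','scene']:
    c=cam(n);P=xyz(c);L=r.inv().apply(P.reshape(-1,3)-p)*1000
    L=L[(abs(L[:,0])<60)&(abs(L[:,1])<70)&(L[:,2]>-130)&(L[:,2]<15)]
    for z0 in range(-130,15,8):
        q=L[(L[:,2]>=z0)&(L[:,2]<z0+8)]
        if len(q)>5: print(n,z0,len(q),np.percentile(q[:,:2],[2,98],axis=0).round(0).tolist())
save(cam('scene'),'s4.png',5,(270,80,380,180))
E
```

```text
wrist -98 1109 [[16.0, -18.0], [20.0, 18.0]]
wrist -90 8482 [[9.0, -59.0], [18.0, 58.0]]
wrist -82 8977 [[-3.0, -54.0], [17.0, 53.0]]
wrist -74 6954 [[-9.0, -48.0], [17.0, 47.0]]
wrist -66 4370 [[-10.0, -42.0], [16.0, 41.0]]
wrist -58 5577 [[-8.0, -36.0], [13.0, 35.0]]
wrist -50 2130 [[-8.0, -30.0], [14.0, 29.0]]
wrist -42 787 [[-10.0, -13.0], [12.0, 11.0]]
wrist -34 607 [[6.0, -13.0], [11.0, 13.0]]
wrist -26 579 [[6.0, -13.0], [11.0, 13.0]]
wrist -18 496 [[6.0, -13.0], [11.0, 13.0]]
wrist -10 235 [[6.0, -12.0], [11.0, 11.0]]
top -130 68 [[-9.0, 26.0], [24.0, 38.0]]
top -122 88 [[-8.0, 28.0], [12.0, 40.0]]
top -114 132 [[-8.0, 15.0], [20.0, 42.0]]
top -106 162 [[-3.0, 11.0], [21.0, 50.0]]
top -98 263 [[-10.0, 17.0], [20.0, 61.0]]
top -90 123 [[-11.0, 14.0], [18.0, 61.0]]
top -82 59 [[12.0, -12.0], [18.0, 54.0]]
top -74 80 [[9.0, -16.0], [18.0, 45.0]]
top -66 45 [[2.0, -6.0], [16.0, 40.0]]
top -58 113 [[-4.0, -10.0], [14.0, 31.0]]
top -50 36 [[8.0, -27.0], [15.0, 28.0]]
top -42 8 [[12.0, -8.0], [13.0, 10.0]]
top -34 18 [[8.0, -5.0], [13.0, 9.0]]
top -26 27 [[7.0, -6.0], [12.0, 12.0]]
top -18 29 [[5.0, -6.0], [12.0, 13.0]]
top -10 18 [[6.0, -5.0], [12.0, 12.0]]
scene -130 100 [[-6.0, -39.0], [37.0, -2.0]]
scene -122 128 [[-7.0, -41.0], [12.0, -11.0]]
scene -114 260 [[-5.0, -43.0], [20.0, 27.0]]
scene -106 290 [[-3.0, -50.0], [21.0, 34.0]]
scene -98 352 [[-10.0, -62.0], [20.0, 56.0]]
scene -90 311 [[-7.0, -62.0], [18.0, 55.0]]
scene -82 230 [[-3.0, -56.0], [18.0, 53.0]]
scene -74 235 [[-14.0, -50.0], [18.0, 46.0]]
scene -66 155 [[-11.0, -45.0], [16.0, 42.0]]
scene -58 198 [[-9.0, -37.0], [14.0, 33.0]]
scene -50 101 [[-5.0, -31.0], [14.0, 29.0]]
scene -42 50 [[4.0, -15.0], [12.0, 10.0]]
scene -34 71 [[-6.0, -15.0], [12.0, 12.0]]
scene -26 77 [[-6.0, -15.0], [12.0, 12.0]]
scene -18 73 [[-6.0, -15.0], [12.0, 12.0]]
scene -10 38 [[-4.0, -14.0], [12.0, 7.0]]
```

View pics/s4.png

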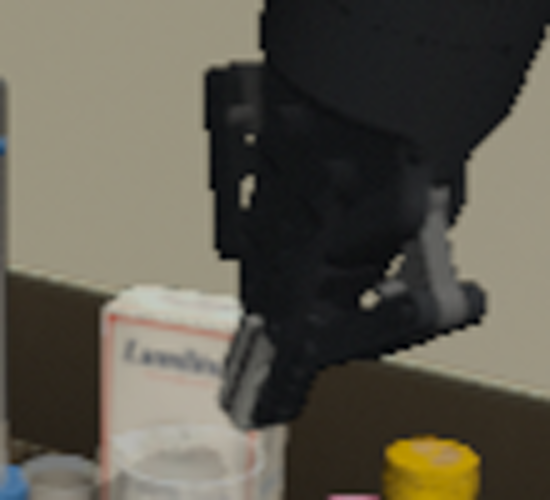

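```bash
cat >> mv.py <<'E'
def posex(az,th):
    a=np.radians(az);t=np.radians(th)
    d=np.array([np.cos(a),np.sin(a),0]);up=np.array([0,0,1.])
    z=np.sin(t)*d-np.cos(t)*up; x=np.cos(t)*d+np.sin(t)*up
    return R.from_matrix(np.c_[x,np.cross(z,x),z])
E
python3 - <<'E'
from mv import *
rows([((.5417,.0313,.2),posex(79,20))])
E
```

```text
[[0.0038, 0.0182, 0.1143], [0.0081, 0.003, 0.2089]] dist mm 46 deg 75
```

Emit:
play_rows(
  motion=[
    [[0,0,0],[0.0081,0.003,0.2089]],
    [[0,0,0],[0.0081,0.003,0.2089]],
    [[0,0,0],[0.0081,0.003,0.2089]],
    [[0,0,0],[0.0081,0.003,0.2089]],
    [[0,0,0],[0.0081,0.003,0.2089]],
    [[0,0,0],[0.0081,0.003,0.2089]],
    [[0,0,0],[0.0081,0.003,0.2089]],
    [[0,0,0],[0.0081,0.003,0.2089]],
  ],
)

```text
t: 3.4
eef_pos: [0.5345, 0.0084, 0.2403]
tool_rot: [-0.1, 0.725, 0.667, 0.141]
contact_force: [0.0, 0.2, 0.8]
gripper_width: -0.001
```

```bash
python3 - <<'E'
from mv import *
rows([((.5417,.0373,.15),posex(79,20)),((.5417,.0413,.0735),posex(79,20))])
print(cur()[0]['q'].round(2))
E
```

```text
[[-0.0072, 0.0017, 0.2377], [0.0009, 0.0003, 0.0173]] dist mm 95 deg 6
[[-0.0624, -0.0072, 0.4209], [0.0009, 0.0003, 0.0173]] dist mm 170 deg 6
[ 0.52  0.28 -0.53  1.9  -0.25  0.94  0.07]
```

Emit:
play_rows(
  motion=[
    [[-0.0072,0.0017,0.12],[0.0009,0.0003,0.0173]],
    [[-0.0072,0.0017,0.2377],[0.0009,0.0003,0.0173]],
    [[-0.0072,0.0017,0.2377],[0.0009,0.0003,0.0173]],
    [[-0.0345,-0.0028,0.33],[0.0009,0.0003,0.0173]],
    [[-0.0624,-0.0072,0.4209],[0.0009,0.0003,0.0173]],
    [[-0.0624,-0.0072,0.4209],[0.0009,0.0003,0.0173]],
    [[-0.0624,-0.0072,0.4209],[0.0009,0.0003,0.0173]],
  ],
)

```text
t: 4.1
eef_pos: [0.5424, 0.0406, 0.075]
tool_rot: [-0.11, 0.76, 0.626, 0.134]
contact_force: [0.6, 0.0, 0.2]
gripper_width: -0.003
```

```bash
cat > chk.py <<'E'
import sys
from m import *
from mv import cur
PAN=np.array([.5569,.1179])
o,p,r=cur(); print('t',o['t'],'tcp',p.round(4),'F',o['contact_force'].round(1))
for n in ['top','scene']:
    c=cam(n);P=xyz(c);L=(r.inv().apply(P.reshape(-1,3)-p)).reshape(P.shape)
    save(c,n+sys.argv[1]+'.png',5 if n=='top' else 3,(235,200,345,310) if n=='top' else (170,100,390,300))
    P2=P.copy(); P2[(abs(L[...,1])<.065)&(abs(L[...,0])<.022)&(L[...,2]<.01)]=0
    f=flask(P2,(.556,.108)); print(n,'flask',f[0].round(4),f[1].round(5),f[2],'to go',((PAN-f[0][:2])*1000).round(1))
    try:
        a=pan(c,P2,f[0][:2]);print('  pan',a[0].round(4),a[1].round(4),a[2:])
    except Exception as e: print(e)
E
python3 chk.py 5
```

```text
t 4.1 tcp [0.5424 0.0406 0.075 ] F [0.6 0.  0.2]
top flask [ 5.534e-01  1.001e-01 -1.950e-02 -2.480e-02 -2.000e-04] 0.00032 774 to go [ 3.5 17.8]
  pan [0.5569 0.1179] [0.5569 0.118  0.0419] (119, np.float64(0.0002956668407298538))
scene flask [ 5.548e-01  1.004e-01 -2.150e-02 -4.010e-02 -1.000e-04] 0.00067 995 to go [ 2.1 17.5]
  pan [0.5553 0.1168] [0.5599 0.1127 0.047 ] (55, np.float64(0.0010161084329925046))
```

View pics/top5.png

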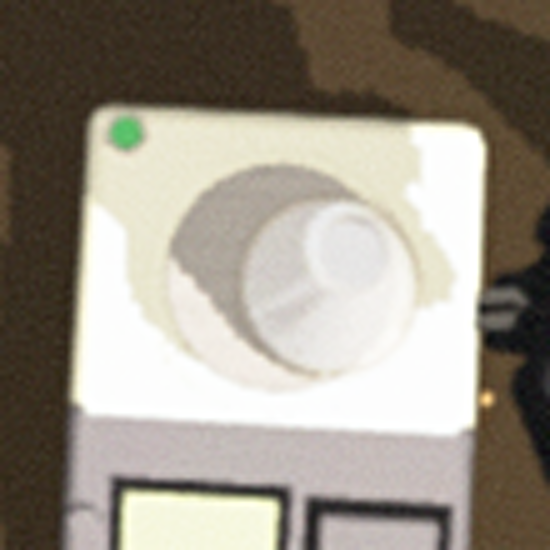

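View pics/scene5.png

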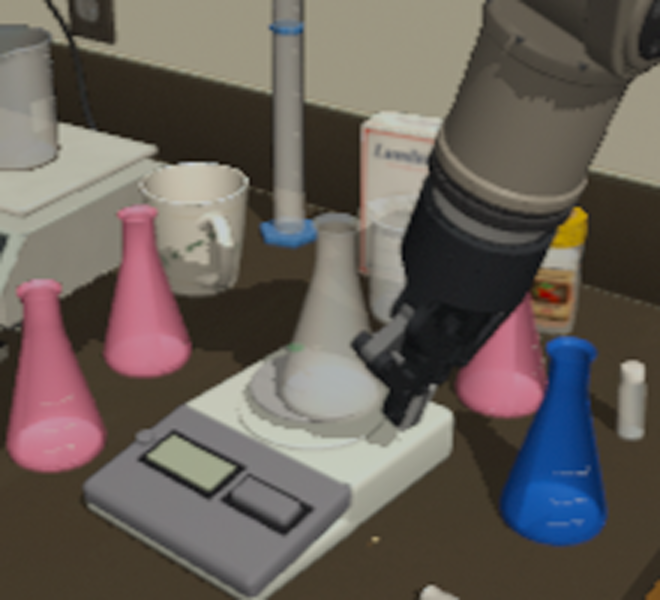

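```bash
python3 - <<'E'
from mv import *
a=np.array([.5424,.0406,.0735]);e=np.array([.5472,.0678,.0735]);n=np.linalg.norm(e-a)
rows([(a+(e-a)*k,posex(79,20)) for k in (.3,.45,.6,.72,.82,.9,.96,1)])
E
```

```text
[[0.0163, -0.0033, 0.0129], [0.0006, 0.0, 0.0001]] dist mm 8 deg 0
[[0.0261, -0.0035, 0.0165], [0.0006, 0.0, 0.0001]] dist mm 12 deg 0
[[0.0358, -0.0037, 0.02], [0.0006, 0.0, 0.0001]] dist mm 16 deg 0
[[0.0436, -0.0038, 0.0229], [0.0006, 0.0, 0.0001]] dist mm 20 deg 0
[[0.0501, -0.004, 0.0252], [0.0006, 0.0, 0.0001]] dist mm 22 deg 0
[[0.0553, -0.0041, 0.0271], [0.0006, 0.0, 0.0001]] dist mm 25 deg 0
[[0.0591, -0.0041, 0.0285], [0.0006, 0.0, 0.0001]] dist mm 26 deg 0
[[0.0617, -0.0042, 0.0295], [0.0006, 0.0, 0.0001]] dist mm 27 deg 0
```

Emit:
play_rows(
  motion=[
    [[0.0163,-0.0033,0.0129],[0.0006,0,0]],
    [[0.0261,-0.0035,0.0165],[0.0006,0,0]],
    [[0.0358,-0.0037,0.02],[0.0006,0,0]],
    [[0.0436,-0.0038,0.0229],[0.0006,0,0]],
    [[0.0501,-0.004,0.0252],[0.0006,0,0]],
    [[0.0553,-0.0041,0.0271],[0.0006,0,0]],
    [[0.0591,-0.0041,0.0285],[0.0006,0,0]],
    [[0.0617,-0.0042,0.0295],[0.0006,0,0]],
  ],
)

```text
t: 5.0
eef_pos: [0.5472, 0.0678, 0.0734]
tool_rot: [-0.11, 0.76, 0.627, 0.134]
contact_force: [0.1, -1.2, 0.3]
gripper_width: 0.004
```

```bash
python3 chk.py 6
```

```text
t 5.0 tcp [0.5472 0.0678 0.0734] F [ 0.1 -1.2  0.3]
top flask [ 0.5553  0.1091 -0.0182 -0.0224 -0.    ] 0.0003 720 to go [1.6 8.8]
  pan [0.5569 0.1179] [0.557  0.1181 0.0419] (127, np.float64(0.0003154233183514654))
scene flask [ 5.570e-01  1.097e-01 -2.910e-02 -3.780e-02 -1.000e-04] 0.0007 682 to go [-0.1  8.2]
  pan [0.5543 0.1149] [0.5573 0.1147 0.0445] (64, np.float64(0.0007230997543400258))
```

View pics/top6.png

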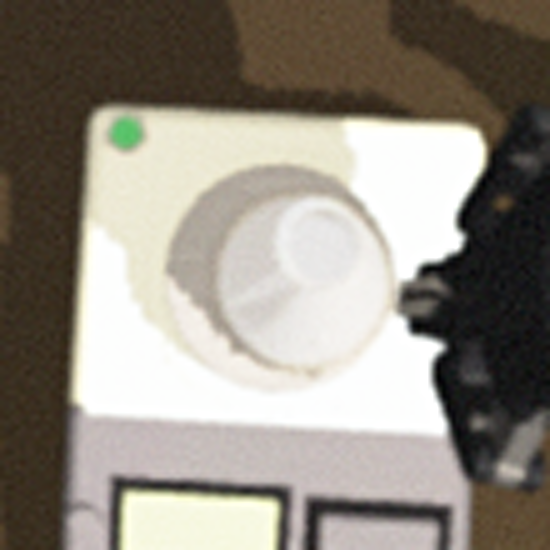

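View pics/scene6.png

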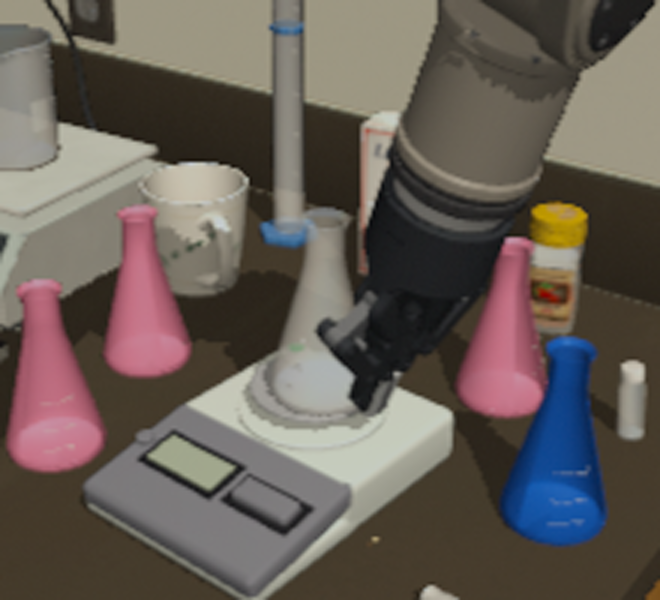

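```bash
python3 - <<'E'
from mv import *
a=np.array([.5472,.0678,.0735]);e=np.array([.5488,.0764,.0735])
rows([(a+(e-a)*k,posex(79,20)) for k in (.2,.4,.55,.7,.8,.9,.95,1)])
E
```

```text
[[0.0038, 0.0001, 0.0012], [-0.0, -0.0, 0.0001]] dist mm 2 deg 0
[[0.0079, 0.0001, 0.0027], [-0.0, -0.0, 0.0001]] dist mm 3 deg 0
[[0.011, 0.0001, 0.0038], [-0.0, -0.0, 0.0001]] dist mm 5 deg 0
[[0.0141, 0.0, 0.005], [-0.0, -0.0, 0.0001]] dist mm 6 deg 0
[[0.0162, 0.0, 0.0057], [-0.0, -0.0, 0.0001]] dist mm 7 deg 0
[[0.0182, -0.0, 0.0065], [-0.0, -0.0, 0.0001]] dist mm 8 deg 0
[[0.0192, -0.0, 0.0068], [-0.0, -0.0, 0.0001]] dist mm 8 deg 0
[[0.0203, -0.0, 0.0072], [-0.0, -0.0, 0.0001]] dist mm 9 deg 0
```

Emit:
play_rows(
  motion=[
    [[0.0038,0,0.0012],[0,0,0]],
    [[0.0079,0,0.0027],[0,0,0]],
    [[0.011,0,0.0038],[0,0,0]],
    [[0.0141,0,0.005],[0,0,0]],
    [[0.0162,0,0.0057],[0,0,0]],
    [[0.0182,0,0.0065],[0,0,0]],
    [[0.0192,0,0.0068],[0,0,0]],
    [[0.0203,0,0.0072],[0,0,0]],
  ],
)

```text
t: 5.9
eef_pos: [0.5488, 0.0764, 0.0735]
tool_rot: [-0.11, 0.76, 0.627, 0.134]
contact_force: [0.0, -0.3, 0.9]
gripper_width: 0.003
```

```bash
python3 chk.py 7
```

```text
t 5.9 tcp [0.5488 0.0764 0.0735] F [ 0.  -0.3  0.9]
top flask [ 0.5576  0.1173 -0.0169 -0.0012  0.    ] 0.00032 716 to go [-0.7  0.6]
  pan [0.5571 0.1186] [0.5571 0.1187 0.0417] (156, np.float64(0.00036879866228616345))
scene flask [ 5.590e-01  1.174e-01 -1.670e-02 -9.800e-03  3.000e-04] 0.00062 669 to go [-2.1  0.5]
  pan [0.555  0.1159] [0.5568 0.1152 0.0436] (51, np.float64(0.0006251989751547837))
```

View pics/top7.png

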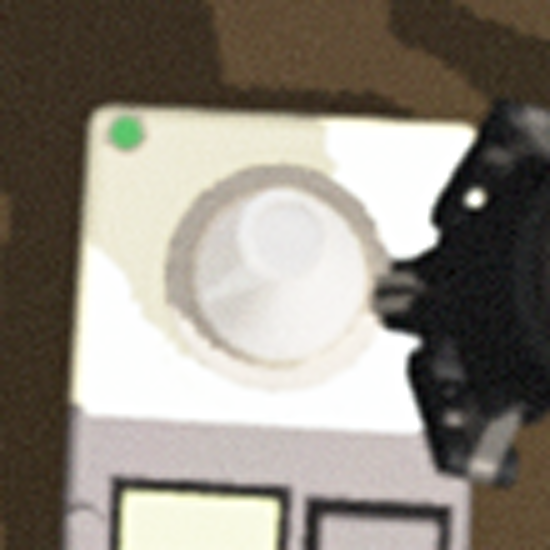

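Emit:
play_rows(
  motion=[
    [[-0.008,0,-0.003],[0,0,0]],
    [[-0.03,0,-0.011],[0,0,0]],
    [[-0.0587,0,-0.0214],[0,0,0]],
    [[-0.0587,0,-0.13],[0,0,0]],
    [[-0.0587,0,-0.25],[0,0,0]],
    [[-0.0587,0,-0.32],[0,0,0]],
    [[-0.0587,0,-0.32],[0,0,0]],
  ],
)

```text
t: 6.7
eef_pos: [0.5386, 0.0085, 0.1895]
tool_rot: [-0.107, 0.761, 0.625, 0.136]
contact_force: [-0.2, -0.3, 0.1]
gripper_width: -0.003
```

```bash
python3 chk.py 8; python3 - <<'E'
from mv import *
print(cur()[0]['q'].round(2))
E
```

```text
t 6.7 tcp [0.5386 0.0085 0.1895] F [-0.2 -0.3  0.1]
top flask [ 5.576e-01  1.176e-01 -1.440e-02  1.500e-03 -1.000e-04] 0.0003 775 to go [-0.7  0.3]
  pan [0.557  0.1185] [0.557  0.1185 0.0418] (184, np.float64(0.000305970837389799))
scene flask [ 5.587e-01  1.176e-01 -1.530e-02 -1.010e-02 -1.000e-04] 0.00069 1080 to go [-1.8  0.3]
  pan [0.5555 0.116 ] [0.5557 0.1161 0.0423] (85, np.float64(0.0006241629514908351))
[ 0.5   0.35 -0.52  1.95 -0.23  0.83 -0.03]
```

View pics/top8.png

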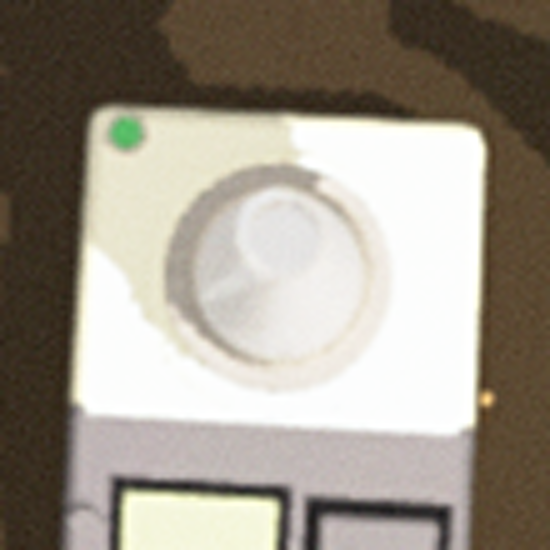

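View pics/scene8.png

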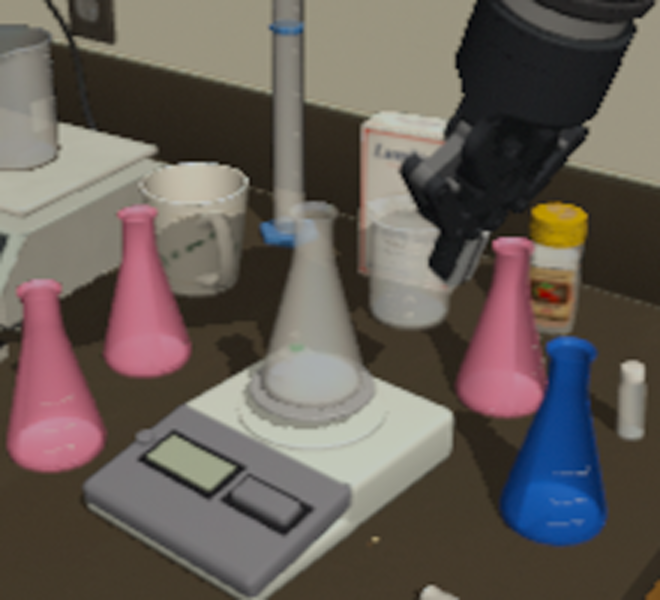

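```bash
python3 - <<'E'
from m import *
def fl(P,g,z0,lo=.008):
    Q=P.reshape(-1,3); d=np.hypot(Q[:,0]-g[0],Q[:,1]-g[1]); Q=Q[(d<.055)&(Q[:,2]>z0+lo)&(Q[:,2]<z0+.085)]
    def r(p):
        z=Q[:,2]-z0; return np.hypot(Q[:,0]-p[0]-p[2]*z,Q[:,1]-p[1]-p[3]*z)-rad(z)-p[4]
    s=least_squares(r,[*g,0,0,0],loss='soft_l1',f_scale=.002);return s.x.round(4),len(Q)
for n in ['top','scene']:
    c=cam(n);P=xyz(c)
    for nm,g,z in [('flask',(.5576,.1176),.066),('blue',(.604,-.04),0),('pinkback',(.714,.057),0),('pinkL',(.59,.3),0),('pinkF',(.46,.29),0)]:
        print(n,nm,*fl(P,g,z))
    Q=P.reshape(-1,3)
    k=(np.hypot(Q[:,0]-.557,Q[:,1]-.118)<.0405)&(np.hypot(Q[:,0]-.5576,Q[:,1]-.1176)>.0355)&(Q[:,2]>.06)&(Q[:,2]<.072)
    A=np.c_[Q[k,:2]-[.557,.118],np.ones(k.sum())];print('pan plane',np.linalg.lstsq(A,Q[k,2],rcond=None)[0].round(4),k.sum())
    k=(abs(Q[:,0]-.56)<.055)&(abs(Q[:,1]-.118)<.065)&(np.hypot(Q[:,0]-.557,Q[:,1]-.118)>.055)&(Q[:,2]>.04)&(Q[:,2]<.052)
    A=np.c_[Q[k,:2]-[.557,.118],np.ones(k.sum())];print('housing plane',np.linalg.lstsq(A,Q[k,2],rcond=None)[0].round(4),k.sum())
E
```

```text
top flask [ 5.576e-01  1.177e-01 -1.500e-02 -3.000e-04 -1.000e-04] 779
top blue [ 6.043e-01 -4.100e-02  2.000e-04  1.290e-02 -1.000e-04] 527
top pinkback [ 7.146e-01  5.690e-02 -1.260e-02  2.600e-03 -3.000e-04] 750
top pinkL [ 5.982e-01  3.110e-01 -5.200e-03 -1.170e-02 -2.000e-04] 763
top pinkF [ 4.693e-01  2.780e-01  1.000e-04 -1.960e-02  0.000e+00] 724
pan plane [0.0044 0.0012 0.0663] 362
housing plane [0.001  0.0027 0.0462] 1414
scene flask [ 0.5588  0.1177 -0.0148 -0.0106 -0.    ] 1087
scene blue [ 0.6066 -0.0407 -0.02   -0.0075  0.    ] 1149
scene pinkback [ 7.165e-01  5.680e-02 -2.320e-02 -8.200e-03 -2.000e-04] 840
scene pinkL [ 5.995e-01  3.105e-01 -1.010e-02 -9.100e-03 -2.000e-04] 757
scene pinkF [ 4.706e-01  2.769e-01 -1.060e-02 -8.800e-03 -2.000e-04] 978
pan plane [ 0.0154 -0.0006  0.0661] 125
housing plane [-0.0006 -0.0028  0.046 ] 497
```

```bash
cat >> mv.py <<'E'
def pressR(lean=.18,yaw=-.07):
    b=np.array([np.cos(yaw),np.sin(yaw),0]);up=np.array([0,0,1.])
    z=np.sin(lean)*b-np.cos(lean)*up; x=-np.cos(lean)*b-np.sin(lean)*up
    return R.from_matrix(np.c_[x,np.cross(z,x),z])
E
python3 - <<'E'
from mv import *
rows([((.45,.05,.22),pressR())])
E
```

```text
[[0.0804, -0.2277, -0.0644], [0.0227, -0.0632, -0.2709]] dist mm 100 deg 100
```

Emit:
play_rows(
  motion=[
    [[0.02,-0.05,-0.0644],[0.0227,-0.0632,-0.2709]],
    [[0.04,-0.1,-0.0644],[0.0227,-0.0632,-0.2709]],
    [[0.06,-0.16,-0.0644],[0.0227,-0.0632,-0.2709]],
    [[0.0804,-0.2277,-0.0644],[0.0227,-0.0632,-0.2709]],
    [[0.0804,-0.2277,-0.0644],[0.0227,-0.0632,-0.2709]],
    [[0.0804,-0.2277,-0.0644],[0.0227,-0.0632,-0.2709]],
    [[0.0804,-0.2277,-0.0644],[0.0227,-0.0632,-0.2709]],
    [[0.0804,-0.2277,-0.0644],[0.0227,-0.0632,-0.2709]],
  ],
)

```text
t: 7.7
eef_pos: [0.4492, 0.0504, 0.2188]
tool_rot: [0.026, 0.292, 0.955, 0.045]
contact_force: [0.1, 0.6, -0.0]
gripper_width: 0.001
```

```bash
python3 - <<'E'
from mv import *
n=np.array([-np.sin(.18)*np.cos(.07),np.sin(.18)*np.sin(.07),np.cos(.18)])
rows([(np.array([.463,.084,.0465])+n*.1,pressR())])
print(cur()[0]['q'].round(2))
E
```

```text
[[0.0617, 0.0477, 0.1891], [0.0071, -0.0201, -0.0843]] dist mm 82 deg 31
[ 0.47  0.14 -0.72  2.1   0.05  0.85  0.7 ]
```

Emit:
play_rows(
  motion=[
    [[0,0,0],[0.0071,-0.0201,-0.0843]],
    [[0,0,0],[0.0071,-0.0201,-0.0843]],
    [[0,0,0],[0.0071,-0.0201,-0.0843]],
    [[0.0617,0.0477,0.1],[0.0071,-0.0201,-0.0843]],
    [[0.0617,0.0477,0.1891],[0.0071,-0.0201,-0.0843]],
    [[0.0617,0.0477,0.1891],[0.0071,-0.0201,-0.0843]],
    [[0.0617,0.0477,0.1891],[0.0071,-0.0201,-0.0843]],
  ],
)

```text
t: 8.4
eef_pos: [0.4442, 0.0854, 0.1441]
tool_rot: [0.088, 0.034, 0.996, -0.003]
contact_force: [-0.5, 0.2, 0.5]
gripper_width: -0.0
```

```bash
python3 - <<'E'
from mv import *
from h import *
n=np.array([-np.sin(.18)*np.cos(.07),np.sin(.18)*np.sin(.07),np.cos(.18)])
rows([(np.array([.463,.084,.0465])+n*h,pressR()) for h in (.1,.012,0,-.003,-.005,-.006)])
o=cur();print(o[0]['q'].round(2),o[1],(np.array([.463,.084,.0465])+n*.1))
save(cam('scene'),'s9.png',3,(170,100,390,300));save(cam('wrist'),'w9.png')
E
```

```text
[[-0.0028, -0.0003, -0.0015], [0.0001, -0.0005, 0.0002]] dist mm 1 deg 0
[[-0.0035, -0.0004, 0.2185], [0.0001, -0.0005, 0.0002]] dist mm 87 deg 0
[[-0.0036, -0.0004, 0.2485], [0.0001, -0.0005, 0.0002]] dist mm 99 deg 0
[[-0.0036, -0.0004, 0.256], [0.0001, -0.0005, 0.0002]] dist mm 102 deg 0
[[-0.0037, -0.0004, 0.261], [0.0001, -0.0005, 0.0002]] dist mm 104 deg 0
[[-0.0037, -0.0004, 0.2635], [0.0001, -0.0005, 0.0002]] dist mm 105 deg 0
[ 0.32  0.23 -0.77  2.23  0.42  0.63  0.75] [0.44416076 0.08543897 0.14408737] [0.44514089 0.08525218 0.14488437]
```

View pics/s9.png

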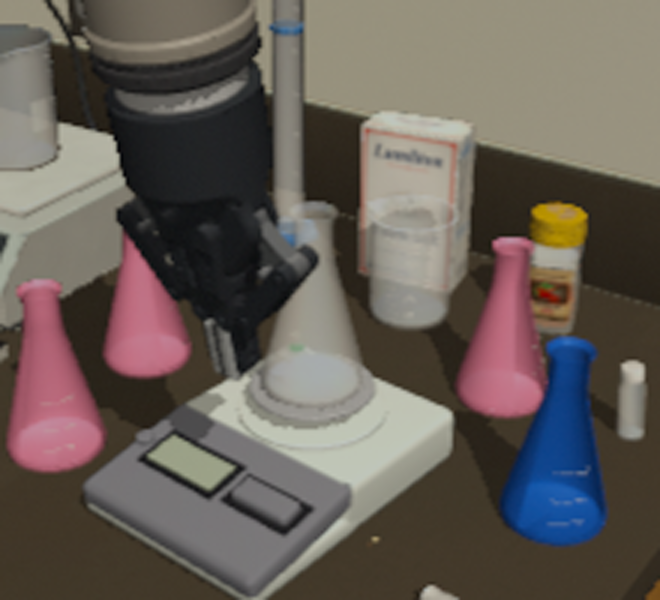

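View pics/w9.png

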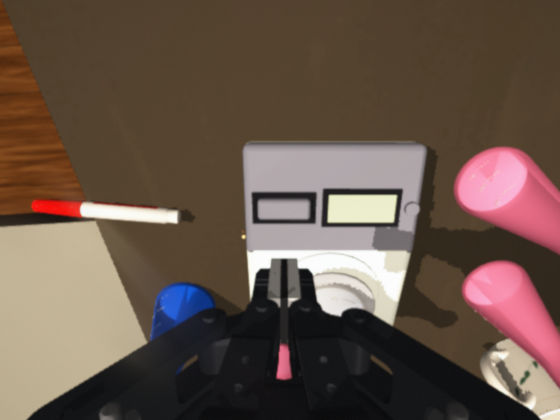

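Emit:
play_rows(
  motion=[
    [[-0.0035,0,0.1],[0,0,0]],
    [[-0.0035,0,0.18],[0,0,0]],
    [[-0.0035,0,0.2185],[0,0,0]],
    [[-0.0035,0,0.2185],[0,0,0]],
  ],
)

```text
t: 8.9
eef_pos: [0.4633, 0.0833, 0.0597]
tool_rot: [0.09, 0.036, 0.995, -0.003]
contact_force: [-0.7, 1.2, 0.4]
gripper_width: -0.002
```

```bash
python3 - <<'E'
from mv import *
from h import *
n=np.array([-np.sin(.18)*np.cos(.07),np.sin(.18)*np.sin(.07),np.cos(.18)])
rows([(np.array([.463,.084,.0465])+n*h,pressR()) for h in (.012,0,-.003,-.005,-.006)])
o=cur();print(o[0]['q'].round(2),o[1])
save(cam('scene'),'s10.png',5,(200,200,320,300));save(cam('top'),'t10.png',6,(235,220,345,320));
E
```

```text
[[0.0067, 0.0018, 0.0024], [-0.0001, 0.0001, -0.0003]] dist mm 3 deg 0
[[0.0067, 0.0018, 0.0324], [-0.0001, 0.0001, -0.0003]] dist mm 13 deg 0
[[0.0067, 0.0018, 0.0399], [-0.0001, 0.0001, -0.0003]] dist mm 16 deg 0
[[0.0067, 0.0018, 0.0449], [-0.0001, 0.0001, -0.0003]] dist mm 18 deg 0
[[0.0067, 0.0018, 0.0474], [-0.0001, 0.0001, -0.0003]] dist mm 19 deg 0
[ 0.15  0.41 -0.6   2.27  0.72  0.47  0.47] [0.46325682 0.08327396 0.05974076]
```

View pics/s10.png

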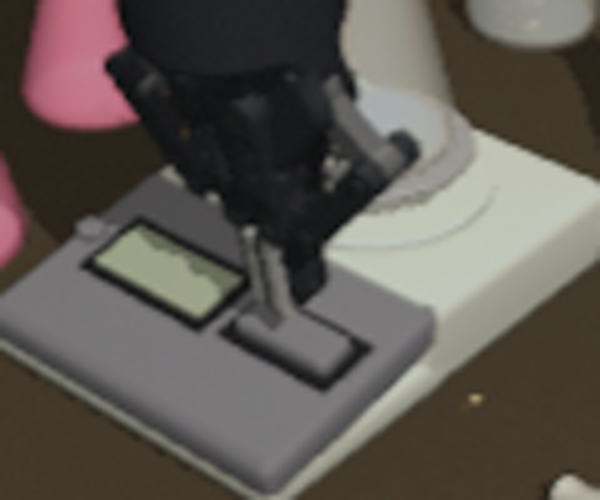

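Emit:
play_rows(
  motion=[
    [[0.0067,0.0018,0.01],[0,0,0]],
    [[0.0067,0.0018,0.02],[0,0,0]],
    [[0.0067,0.0018,0.03],[0,0,0]],
    [[0.0067,0.0018,0.036],[0,0,0]],
    [[0.0067,0.0018,0.042],[0,0,0]],
    [[0.0067,0.0018,0.042],[0,0,0]],
  ],
)

```text
t: 9.6
eef_pos: [0.4646, 0.0845, 0.0443]
tool_rot: [0.091, 0.036, 0.995, -0.003]
contact_force: [-1.0, -1.1, 3.3]
gripper_width: -0.0
```

```bash
python3 - <<'E'
from mv import *
from h import *
n=np.array([-np.sin(.18)*np.cos(.07),np.sin(.18)*np.sin(.07),np.cos(.18)])
o=cur();print(o[1],((o[1]-[.463,.084,.0465])@n*1000).round(2),o[0]['contact_force'].round(1))
save(cam('scene'),'s11.png',5,(200,200,320,300))
E
```

```text
[0.4645759  0.08450896 0.04429485] -2.44 [-1.  -1.1  3.3]
```

View pics/s11.png

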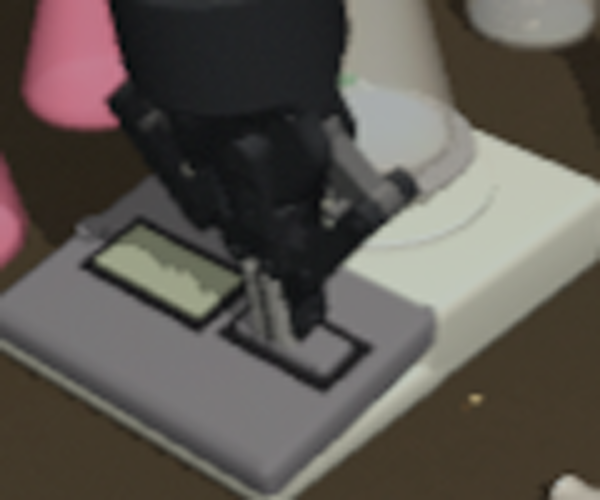

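Emit:
play_rows(
  motion=[
    [[0,0,0.0025],[0,0,0]],
    [[0,0,0.005],[0,0,0]],
    [[0,0,0.005],[0,0,0]],
  ],
)

```text
t: 9.95
eef_pos: [0.4649, 0.0845, 0.0424]
tool_rot: [0.091, 0.036, 0.995, -0.003]
contact_force: [0.1, -0.4, 3.4]
gripper_width: -0.002
```

Emit:
play_rows(
  motion=[
    [[0,0,0.0025],[0,0,0]],
    [[0,0,0.0035],[0,0,0]],
    [[0,0,0.0035],[0,0,0]],
  ],
)

```text
t: 10.25
eef_pos: [0.4651, 0.0845, 0.0419]
tool_rot: [0.092, 0.035, 0.995, -0.004]
contact_force: [-8.4, -2.0, 20.9]
gripper_width: 0.001
```

Emit:
play_rows(
  motion=[
    [[0,0,-0.006],[0,0,0]],
    [[0,0,-0.02],[0,0,0]],
    [[0,0,-0.06],[0,0,0]],
    [[0,0,-0.14],[0,0,0]],
    [[0,0,-0.24],[0,0,0]],
    [[0,0,-0.34],[0,0,0]],
    [[0,0,-0.34],[0,0,0]],
    [[0,0,-0.34],[0,0,0]],
  ],
)

```text
t: 11.05
eef_pos: [0.4407, 0.0861, 0.1764]
tool_rot: [0.093, 0.036, 0.995, -0.004]
contact_force: [-0.4, -0.6, -0.2]
gripper_width: 0.0
```

```bash
python3 chk.py 12; python3 - <<'E'
from m import *
R=np.array([[np.cos(-.07),-np.sin(-.07)],[np.sin(-.07),np.cos(-.07)]])
c=cam('scene');q=xyz(c).reshape(-1,3);q=q[(q[:,0]>.41)&(q[:,0]<.515)&(q[:,1]>.045)&(q[:,1]<.2)&(q[:,2]>.005)&(q[:,2]<.07)]
b=(q[:,:2]-[.557,.118])@R
h=q[:,2]-np.polyval([.217,.05975],b[:,0]);t=(abs(b[:,0]+.0915)<.006)&(abs(b[:,1]+.041)<.016)
print('tare h now',h[t].mean(),t.sum())
save(c,'s13.png')
E
```

```text
t 11.05 tcp [0.4407 0.0861 0.1764] F [-0.4 -0.6 -0.2]
top flask [ 5.576e-01  1.177e-01 -1.470e-02 -7.000e-04 -1.000e-04] 0.00032 777 to go [-0.7  0.2]
  pan [0.5571 0.1185] [0.557  0.1185 0.0418] (182, np.float64(0.0003104537525811524))
scene flask [ 5.586e-01  1.175e-01 -1.630e-02 -9.000e-03 -2.000e-04] 0.00065 1080 to go [-1.7  0.4]
  pan [0.5555 0.116 ] [0.5557 0.1162 0.0423] (83, np.float64(0.0006113060056365804))
tare h now 0.005968520472817298 87
```

View pics/s13.png

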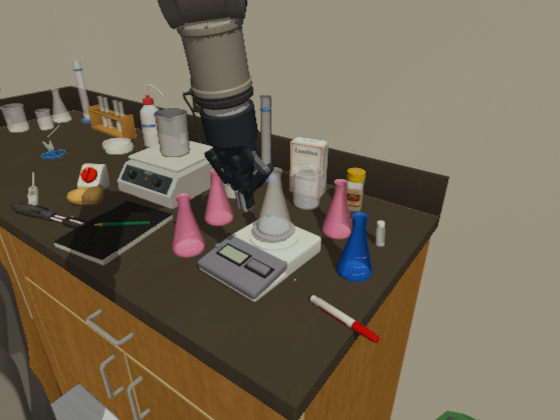

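View pics/top12.png

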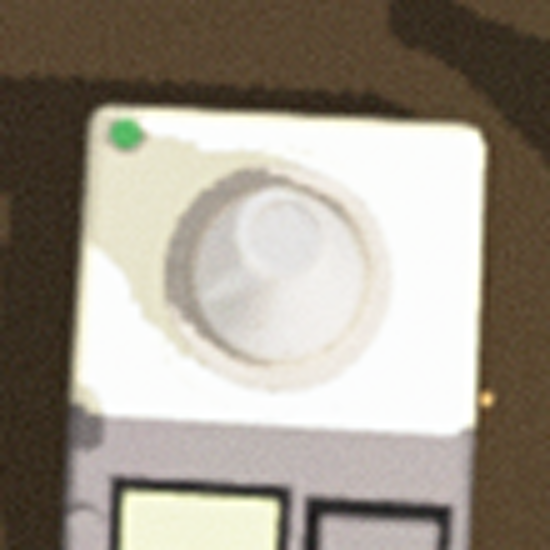

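```bash
python3 -c "
from station import bot
print(bot.hand_in())"
```

```text
the job is handed in; nothing more can be done
None
```

The job is handed in. The flask stands in the middle of the pan, and I pressed the tare bar to its stop only after it was centred. The robot's clock stood at about 11 s of the 64 s allowed.

- **Flask:** I moved it about 18 mm in two light, low pushes with the shut fingertips. The top camera puts it within about 1 mm of the pan centre, upright, with an even rim of steel all round.
- **Tare bar:** I pressed it along the deck's normal until it bottomed, about 4.5 mm below the top height I had measured, with 21 N at the stop. Afterwards the depth image shows it back up at its starting height.
- **Bystanders:** The power button was never approached, and in the last scene picture the surrounding glassware looks unmoved. The mug is partly hidden behind the arm in that picture.

One check disagreed. The scene camera's rough fit of the pan put the flask about 3 mm off in x and 1.5 mm off in y. Its view of the pan edge is poor and its positions differ from the top camera's by about 2 mm, so I relied on the top camera. Both figures are within the 5 mm allowed.

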